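Seal the bread-roll tub

TASK

Put the lid on the open tub of bread rolls so that it sits properly in the mouth, and let go. Then press the lid's rim down all the way round, section by section, until all six sections are fully home, flush with the centre panel. Leave the bowl, jar and mug alone.

Things in the scene. Friction and masses are not known exactly. Their poses are not given: they have to be found in the camera images.
- tub: Steel food pan holding bread rolls, standing open and firmly fixed on the worktop. Its flat rim is 192 x 144 mm outside (long side along its x), 24 mm wide, so the mouth is 144 x 96 mm; rim top 110 mm above its origin, rolls at least 60 mm below the rim. Origin: centre of its underside, z up.
- tub_mouth (a point): Centre of the tub's mouth, level with the rim top.
- lid: Pale grey lid, 200 x 152 mm (long side along its x), 0.6 kg. Origin: centre of the underside of its plug, z up. Plug 14 mm deep, 134 x 86 mm (5 mm play each side in the mouth), its lower 6 mm 124 x 76. Above it a rigid centre panel 156 x 108 mm, underside 14 and top 22 mm above the origin, ringed by six gasketed rim sections. Half a turn does not matter. In place: origin 96 mm above the tub's.
- lid_handle (a point): Centre of the lid handle's bar, 72 mm above the lid's origin: a darker grey bridge along the lid's x, over the lid's centre; bar 100 mm long, 18 mm wide, 14 mm high, with 43 mm free below it.
- rim0 (a joint): How far the lid's rim section at the lid's -x -y corner is pressed down, in m: 0 = fully raised (its top 7 mm above the centre panel), about 0.007 = fully home (gasket on the tub's rim, top flush with the centre panel). Stiff: takes about 7 N plus a little with speed, and stays where it is left; each section moves alone.
- rim0_top (a point): Point to press on the top of rim section 0 (-x -y corner). Corner section: an L of strips 21 mm wide, running 77 mm along the long side and 76 mm along the short side; this point is on the corner itself, 12 mm in from both edges.
- rim1 (a joint): How far the lid's rim section at the lid's middle of the -y long side is pressed down, in m: 0 = fully raised (its top 7 mm above the centre panel), about 0.007 = fully home (gasket on the tub's rim, top flush with the centre panel). Stiff: takes about 7 N plus a little with speed, and stays where it is left; each section moves alone.
- rim1_top (a point): Point to press on the top of rim section 1 (middle of the -y long side). A straight strip, 43 mm long, 21 mm wide; this point is its centre.
- rim2 (a joint): How far the lid's rim section at the lid's +x -y corner is pressed down, in m: 0 = fully raised (its top 7 mm above the centre panel), about 0.007 = fully home (gasket on the tub's rim, top flush with the centre panel). Stiff: takes about 7 N plus a little with speed, and stays where it is left; each section moves alone.
- rim2_top (a point): Point to press on the top of rim section 2 (+x -y corner). Corner section: an L of strips 21 mm wide, running 77 mm along the long side and 76 mm along the short side; this point is on the corner itself, 12 mm in from both edges.
- rim3 (a joint): How far the lid's rim section at the lid's -x +y corner is pressed down, in m: 0 = fully raised (its top 7 mm above the centre panel), about 0.007 = fully home (gasket on the tub's rim, top flush with the centre panel). Stiff: takes about 7 N plus a little with speed, and stays where it is left; each section moves alone.
- rim3_top (a point): Point to press on the top of rim section 3 (-x +y corner). Corner section: an L of strips 21 mm wide, running 77 mm along the long side and 76 mm along the short side; this point is on the corner itself, 12 mm in from both edges.
- rim4 (a joint): How far the lid's rim section at the lid's middle of the +y long side is pressed down, in m: 0 = fully raised (its top 7 mm above the centre panel), about 0.007 = fully home (gasket on the tub's rim, top flush with the centre panel). Stiff: takes about 7 N plus a little with speed, and stays where it is left; each section moves alone.
- rim4_top (a point): Point to press on the top of rim section 4 (middle of the +y long side). A straight strip, 43 mm long, 21 mm wide; this point is its centre.
- rim5 (a joint): How far the lid's rim section at the lid's +x +y corner is pressed down, in m: 0 = fully raised (its top 7 mm above the centre panel), about 0.007 = fully home (gasket on the tub's rim, top flush with the centre panel). Stiff: takes about 7 N plus a little with speed, and stays where it is left; each section moves alone.
- rim5_top (a point): Point to press on the top of rim section 5 (+x +y corner). Corner section: an L of strips 21 mm wide, running 77 mm along the long side and 76 mm along the short side; this point is on the corner itself, 12 mm in from both edges.
- bowl: Dark round bowl, 120 mm wide, 60 mm high; bystander on the worktop, to be left alone. Origin: centre of its underside.
- jar: Amber jar, 72 mm wide, 110 mm high; bystander on the worktop, to be left alone. Origin: centre of its underside.
- mug: White mug, 76 mm wide, 90 mm high; bystander on the worktop, to be left alone. Origin: centre of its underside.
Things that resemble listed ones, but are neither listed nor needed, are in the scene too. Leave any brown or turquoise look-alike of the lid alone.

How it is judged:
By the outcome, as a careful person would: the job done as asked, in the order asked, and still so for the second after the job is handed in, with the robot touching nothing.
It also fails if it takes over 58 s, if anything falls off the work surface, if the arm or the gripper's body presses on something with over 40 N, if the wrist force passes 120 N, or if a joint passes its speed limit or range.

ROBOT

A 6-joint arm with a two-finger parallel gripper is mounted at the origin on the work surface. World frame = base frame: x ahead of the robot, y to its left, z up, the work surface at z = 0. Lengths are in mm, angles in rad, forces in N, time in s.
With the tool pointing down it reaches from about 350 to 975 mm from the base axis. Payload 7.1 kg.
Tool frame: the origin (TCP) lies at the centre of the arm's flange, where the gripper is bolted on; the fingertips stand 182 mm ahead of it and the grasp point (between the pads) lies 163 mm ahead of it; x points along the fingers, y is the direction in which the jaws open and shut, and the axes are right-handed (so a half turn about x gives the same grasp; the last joint's range is limited). The gripper opens to 88 mm and grips with 3 to 60 N. Pads are 20 mm wide; open, the fingers measure 115 mm over their backs; the gripper's body (75 mm by 178 mm) begins 61 mm behind the grasp point.
Start: joints at [-0.019, 0.423, 1.63, -0, 1.089, -0.019], TCP at [624.985, 0.026, 404.675] pointing down, gripper open.
Joint ranges: [-3, 3], [-0.9, 2.11], [0.09, 2.58], [-1.31, 4.45], [0.11, 2.69], [-2.54, 2.54]. Speed limits (rad/s): [2.39, 2.39, 3.01, 3.14, 3.14, 3.14].

INTERFACE

Orientations are given as a rotation vector (axis times angle).
In Python, from workcell import readout, viewer, workorder, models gives the robot as it stands. The module is installed in compiled form; this text tells all that it offers.
- The arm moves only by the tool apply_moves, never from a script. Its argument "commands" is a list that holds one entry, the list of rows, each a list of 4 numbers: the shift along the world's x, y, z in m, then the turn about the world's z in rad. A call has 1 to 8 rows; each row is the pose to reach, as a shift and turn from the pose commanded when the call began; what a row does not reach only later rows make up. A row lasts 1/8 s, in which the tool goes at most 62.5 mm and 10.7 degrees, less where a joint would pass 70% of its speed; a pose out of reach is approached as far as the arm can. A call with a gripper value outside its range is refused whole. "gripper" is the finger opening in m, from 0 to 0.0878, set as the call begins (left out, the last holds). The fingers move at their own pace and stop on an object; the grip force is fixed at half the most. Time passes only in rows, so rows that repeat a pose let the fingers close. It gives the time, the measured TCP pose, the force and the opening at its end, in the units of the state.
- readout.get_obs(): the state, without advancing time (a new reading comes with each control period).
- viewer.get_image(name): name is "scene" or "side" or "wrist"; returns a dict with "color" (400x640x3 uint8, red, green, blue), "vertical_fov" (degrees; the focal length in pixels is half the picture's height over the tangent of half this angle, whatever the lens; pixels are square), "cx", "cy" (the principal point, pixels), "rvec" (rotation vector, rad) and "tvec" (3), from world to camera coordinates, as OpenCV has them. Camera axes: x right, y down, z forward; pixel columns grow to the right and rows downward; lengths in mm; the calibration is good to about 2 mm. A picture is of the moment at which its call begins. There is no depth.
- workorder.close_job(): hands the job in, once; it reports no verdict.
Trained networks look in the newest picture that a camera, given by its name, has taken for a name from the list of things; names that differ only in an ending like _2 or _b are one class to them, and where a whole thing is asked for, a point or a joint stands for the part that bears it (a point fixed in the world has none). Each returns a list of dicts, best first, with "conf" (0 to 1); they miss things now and then, are a little off and sometimes report something else, mostly with a low value. They report only what shows in the picture. A call takes as long as a camera call. They do not tell look-alikes from the thing itself.
- models.search_frame(camera, label): "position" ([x, y, z] in mm, in world coordinates, good to about 4 mm: the middle of the surface that is visible of it).
- models.place_of(camera, label): "position" ([x, y, z] in mm, in world coordinates, good to about 4 mm: a listed point, or the origin of a listed thing).
The state is a dict: "t": time; "qpos": joint angles; "qvel": joint speeds; "joint_torque": joint torques, N m; "ee_pos": TCP position; "orientation": TCP orientation; "ft_force": force on the tool from outside, world axes, zero at the start; "moment": the same for the moment, N m; "width": finger opening in mm.
Only numpy, scipy, OpenCV 4.12 (cv2) and the standard library are available. Lean on these libraries where they do the work, as an engineer would, in place of code of your own. Each camera call takes 0.05 s, during which the arm holds its last target.

## Working session

There is one attempt and no reset: what is moved stays moved. The work goes in short steps, Python scripts to look and compute and a tool call to move; the robot and the scene stay as the last step left them, time stands still between calls to the robot, and variables do not carry over. Pictures are saved under pics/ and viewed, and the job is handed in when it is done.

Besides the shell and the picture viewer there is one more tool, called after "Emit:" as name([rows], argument=value, ...), one row to a line, values as JSON. apply_moves: Moves the arm, as the interface text tells. Its arguments: {"type":"object","properties":{"commands":{"type":"array","items":{"type":"array","items":{"type":"array","items":{"type":"number"}}}},"gripper":{"type":"number"}},"required":["commands"]}

```bash
mkdir -p pics; cat > h.py <<'E'
import numpy as np, cv2
from workcell import readout, viewer, workorder, models
def img(n,fn=None):
    d=viewer.get_image(n)
    if fn: cv2.imwrite('pics/'+fn,d['color'][:,:,::-1])
    return d
def K(d):
    f=200/np.tan(np.radians(d['vertical_fov'])/2)
    return np.array([[f,0,d['cx']],[0,f,d['cy']],[0,0,1.]])
def proj(d,P):
    return cv2.projectPoints(np.array(P,float).reshape(-1,3),np.array(d['rvec'],float),np.array(d['tvec'],float),K(d),None)[0].reshape(-1,2)
def unproj(d,uv,z):
    R=cv2.Rodrigues(np.array(d['rvec'],float))[0];t=np.array(d['tvec'],float).reshape(3)
    o=-R.T@t; out=[]
    for u,v in np.array(uv,float).reshape(-1,2):
        r=R.T@np.linalg.inv(K(d))@np.array([u,v,1]); out.append(o+r*(z-o[2])/r[2])
    return np.array(out)
E
python3 - <<'E'
from h import *
np.set_printoptions(precision=1,suppress=True)
for c in ['scene','side','wrist']:
    d=img(c,c+'0.png')
    print(c,d['vertical_fov'],d['cx'],d['cy'],unproj(d,[(320,200)],0))
    for l in ['lid','lid_handle','tub_mouth','bowl','jar','mug']:
        for r in models.place_of(c,l): print(c,l,np.array(r['position']),round(r['conf'],2),proj(d,r['position'])[0])
print(readout.get_obs())
E
```

```text
scene 48.40405935451034 309.66384848457886 206.35778093361247 [[ 377.8 -216.6    0. ]]
scene lid [ 546.9 -190.4    1.2] 0.92 [290.6 230.8]
scene lid [270.  270.9  -4.9] 0.63 [480.8 254.5]
scene lid [ 267.2 -260.1   -1.3] 0.56 [330.5 179.5]
scene lid_handle [ 315.7 -550.3   70.1] 0.82 [257.6 137.4]
scene lid_handle [ 546.7 -183.9   74.3] 0.74 [292.  212.5]
scene lid_handle [269.1 271.5  69.8] 0.66 [488.4 234.7]
scene tub_mouth [522.1 205.7 106.2] 0.94 [422.6 266.7]
scene bowl [ 550.9 -428.8   -1.2] 0.79 [233.5 198.8]
scene bowl [ 654.9 -162.8   27.8] 0.17 [271.3 248.6]
scene jar [770.3  15.3  -4.2] 0.97 [292.6 318.6]
scene mug [754.5 171.1   0.5] 0.93 [349.6 350.3]
scene mug [521.1 204.3 108.5] 0.68 [422.5 265.5]
side 43.380491407714686 312.91585012889584 194.6513858010444 [[484.  -56.4   0. ]]
side lid [268.4 272.3   2.3] 0.87 [320.5 130.7]
side lid [ 268.2 -255.6   -0.9] 0.85 [228.  210.2]
side lid [ 313.  -555.8    0.5] 0.81 [167.3 278.1]
side lid [ 552.1 -185.5    1.3] 0.62 [315.2 232. ]
side lid_handle [ 320.3 -555.4   69.2] 0.94 [164.2 262.5]
side lid_handle [269.4 271.8  73.7] 
[... 341 characters left out ...]
 60.516033490916236 315.5394716691157 200.72217471054725 [[629.7 -30.2   0. ]]
wrist lid [ 547.6 -190.8   -1.2] 0.79 [255.3 322. ]
wrist lid [ 519.1 -246.3   25.6] 0.62 [230.6 374.3]
wrist lid_handle [ 549.2 -186.7   70.8] 0.98 [245.1 358.3]
wrist jar [772.2  13.   -2.5] 0.73 [445.9 162.4]
wrist mug [747.4 171.    3. ] 0.9 [437.8   6.3]
{'t': 1.05, 'qpos': array([-0. ,  0.4,  1.6, -0. ,  1.1, -0. ]), 'qvel': array([ 0., -0.,  0.,  0.,  0.,  0.]), 'joint_torque': array([  0. , -54.5, -27.4,   0.1,   0. ,   0. ]), 'ee_pos': array([625. ,   0. , 404.7]), 'orientation': array([ 1.2,  1.2, -1.2]), 'ft_force': array([ 0.5,  0.3, -0. ]), 'moment': array([ 0.,  0., -0.]), 'width': 87.70352446186875}
```

View pics/scene0.png

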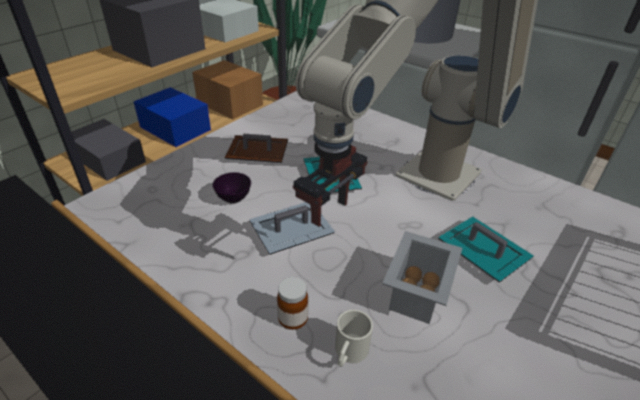

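View pics/side0.png

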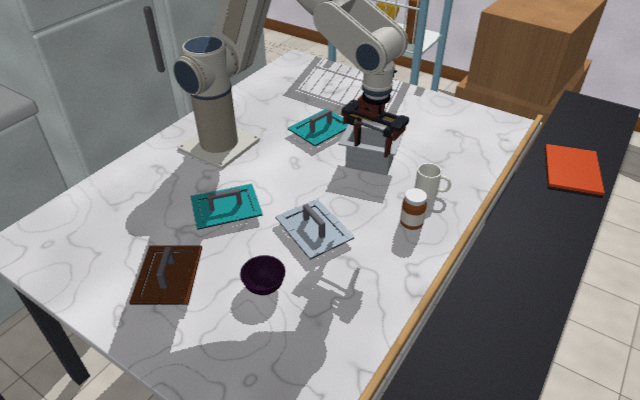

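View pics/wrist0.png

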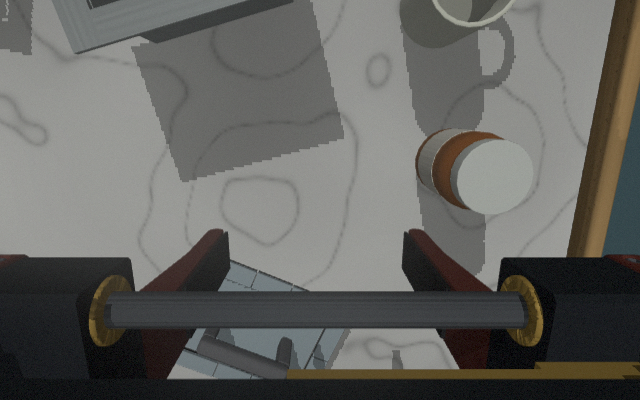

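Candidates for the lid in the scene view are grey (290,230), brown (257,148), turquoise (340,172) and turquoise (485,247). I choose the grey one and check it in a close crop.

```bash
python3 - <<'E'
from h import *
np.set_printoptions(precision=1,suppress=True)
a=cv2.imread('pics/side0.png')[190:270,265:365]; b=cv2.imread('pics/scene0.png')[225:325,370:490]
c=cv2.imread('pics/scene0.png')[195:260,240:340]
cv2.imwrite('pics/c1.png',cv2.resize(a,None,fx=7,fy=7,interpolation=2))
cv2.imwrite('pics/c2.png',cv2.resize(b,None,fx=6,fy=6,interpolation=2)[:600])
cv2.imwrite('pics/c3.png',cv2.resize(c,None,fx=7,fy=7,interpolation=2))
for c in ['side','scene']:
    for i in range(6):
        for r in models.place_of(c,f'rim{i}_top'):
            p=np.array(r['position'])
            if np.hypot(p[0]-548,p[1]+187)<150: print(c,i,p,round(r['conf'],2))
E
```

```text
side 0 [ 442.4 -209.    30.9] 0.53
side 1 [ 518.4 -245.1   29.4] 0.46
side 2 [ 596.8 -283.7   31.2] 0.68
side 3 [490.2 -94.   28.2] 0.56
side 4 [ 575.  -125.8   26.8] 0.53
side 5 [ 653.7 -161.7   23.2] 0.78
scene 0 [ 443.5 -209.3   27.5] 0.63
scene 1 [ 521.6 -245.2   26.9] 0.58
scene 3 [493.3 -89.3  28.6] 0.65
scene 4 [ 574.8 -126.6   26.9] 0.49
scene 5 [ 654.2 -163.7   28.2] 0.51
```

View pics/c1.png

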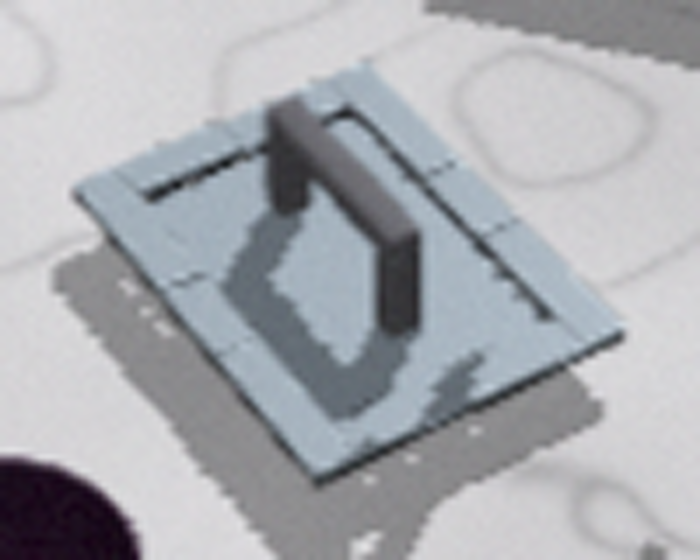

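View pics/c2.png

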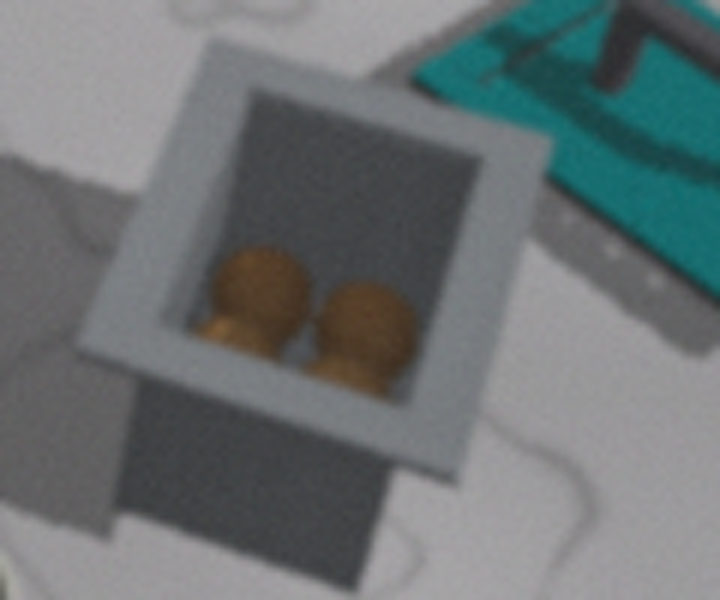

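View pics/c3.png

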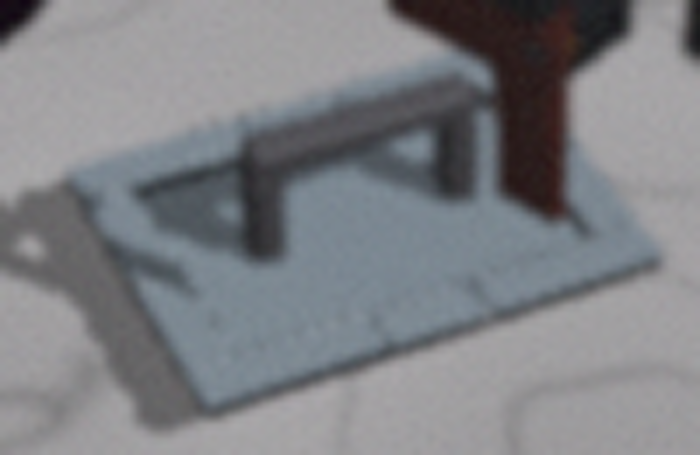

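```bash
python3 - <<'E'
from h import *
from scipy.optimize import least_squares
np.set_printoptions(precision=2,suppress=True)
d=viewer.get_image('scene'); s=viewer.get_image('side')
def X(p,P,z): 
    c,q=np.cos(p[2]),np.sin(p[2]); P=np.array(P,float)
    return np.c_[p[0]+c*P[:,0]-q*P[:,1],p[1]+q*P[:,0]+c*P[:,1],np.full(len(P),z)]
def fit(obs,p0):
    f=lambda p: np.concatenate([(proj(D,X(p,P,z))-uv).ravel() for D,uv,P,z in obs])
    r=least_squares(f,p0); return r.x,np.abs(r.fun).max(),r.fun.reshape(-1,2)
out=np.array([(210,40),(550,137),(455,483),(80,345)])/6+[370,225]
inn=np.array([(258,92),(480,157),(410,405),(165,328)])/6+[370,225]
print(unproj(d,out,110)); print(unproj(d,inn,110))
# tub corner order by world
U=unproj(d,out,110)[:,:2]; L=np.linalg.norm(U-np.roll(U,-1,0),axis=1); print('sides',L)
sg=[(-1,-1),(-1,1),(1,1),(1,-1)]
best=None
for k in range(4):
  for ang in np.arange(-3,3.2,.5):
    Q=np.roll(np.array(sg),k,0)
    r=fit([(d,out,Q*[96,72],110),(d,inn,Q*[72,48],110)],[520,205,ang])
    if best is None or r[1]<best[1]: best=r
print('tub',best)
# lid outline in side: left(75,190) top(365,62) right(625,335) bottom(318,483)
o=np.array([(75,192),(365,63),(625,333),(318,478)])/7+[265,190]
print(unproj(s,o,29))
r=fit([(s,o,[(-100,-76),(-100,76),(100,76),(100,-76)],29)],[548,-187,-.45]); print('lid',r)
o2=np.array([(655,260),(210,408),(70,175)])/7+[240,195]
r=fit([(s,o,[(-100,-76),(-100,76),(100,76),(100,-76)],29),(d,o2,[(-100,76),(100,76),(100,-76)],29)],[548,-187,-.45]); print('lid2',r)
print(readout.get_obs()['t'])
E
```

```text
[[446.68 113.28 110.  ]
 [406.89 249.43 110.  ]
 [594.17 300.37 110.  ]
 [626.75 162.98 110.  ]]
[[461.56 144.91 110.  ]
 [436.31 232.76 110.  ]
 [572.13 271.32 110.  ]
 [598.65 182.96 110.  ]]
sides [141.84 194.09 141.2  186.81]
tub (array([517.61, 207.06,  -2.87]), np.float64(1.4293028370825596), array([[ 0.14, -0.7 ],
       [ 0.78,  0.1 ],
       [ 1.33, -0.5 ],
       [-0.56,  0.68],
       [-1.01, -0.72],
       [ 0.72,  0.1 ],
       [-0.  ,  0.84],
       [-1.43, -0.39]]))
[[ 434.35 -222.78   29.  ]
 [ 491.96  -84.56   29.  ]
 [ 674.11 -164.77   29.  ]
 [ 613.64 -299.99   29.  ]]
lid (array([ 553.27, -192.7 ,   -0.41]), np.float64(0.7580225953999502), array([[-0.76, -0.45],
       [ 0.25, -0.26],
       [ 0.68, -0.22],
       [-0.18,  0.67]]))
lid2 (array([ 550.74, -187.41,   -0.41]), np.float64(2.129514504912123), array([[-0.43, -1.67],
       [ 0.35, -1.5 ],
       [ 0.91, -1.78],
       [ 0.32, -0.9 ],
       [ 0.28, -1.58],
       [-1.75, -0.41],
       [-2.13, -0.85]]))
1.75
```

```bash
python3 - <<'E'
from h import *
np.set_printoptions(precision=3,suppress=True)
d=viewer.get_image('wrist'); R=cv2.Rodrigues(np.array(d['rvec'],float))[0]
print('cam pos',-R.T@np.array(d['tvec']).ravel()); print('axes rows',R)
o=readout.get_obs(); print(cv2.Rodrigues(np.array(o['orientation']))[0],o['ee_pos'],o['qpos'])
print(K(d)[0,0])
E
```

```text
cam pos [624.74   66.34  384.536]
axes rows [[ 1.    -0.001 -0.   ]
 [-0.001 -0.969  0.245]
 [-0.001 -0.245 -0.969]]
[[-0.  1. -0.]
 [-0. -0. -1.]
 [-1. -0.  0.]] [624.969   0.02  404.659] [-0.019  0.423  1.63  -0.     1.089 -0.019]
342.8354263375448
```

Emit:
apply_moves([
  [[-0.003, -0.03, 0, 0.16], [-0.006, -0.06, 0, 0.32], [-0.009, -0.09, 0, 0.48], [-0.011, -0.12, 0, 0.64], [-0.013, -0.15, 0, 0.8], [-0.015, -0.18, 0, 0.96], [-0.017, -0.21, 0, 1.11], [-0.017, -0.216, 0, 1.14]],
])

```text
t: 2.8
ee_pos: [607.8, -217.8, 404.7]
orientation: [0.337, 1.544, -0.338]
ft_force: [-0.0, 0.0, -0.6]
width: 87.6
```

```bash
python3 - <<'E'
from h import *
np.set_printoptions(precision=2,suppress=True)
d=img('wrist','w1.png'); o=readout.get_obs(); print(o['t'],o['ee_pos'],o['qvel'],o['qpos'])
for l in ['lid','lid_handle']+[f'rim{i}_top' for i in range(6)]:
    for r in models.place_of('wrist',l): print(l,np.array(r['position']),round(r['conf'],2),proj(d,r['position'])[0])
E
```

```text
2.85 [ 607.79 -217.74  404.62] [ 0.02 -0.01  0.01  0.    0.    0.08] [-0.36  0.45  1.58 -0.    1.11 -1.5 ]
lid [ 550.1 -190.1   -1. ] 0.9 [317.17 116.62]
lid [ 546.5 -188.    71.7] 0.65 [317.95 112.39]
lid_handle [ 548.2 -188.1   70.9] 0.76 [318.64 114.24]
rim0_top [ 443.4 -209.    29.6] 0.77 [251.85  19.54]
rim0_top [ 547.  -188.1   -0. ] 0.59 [317.66 113.17]
rim0_top [ 551.1 -428.4    2.1] 0.21 [130.11 206.17]
rim1_top [ 519.9 -243.5   25.9] 0.68 [256.9  111.61]
rim2_top [ 602.6 -278.8   25.5] 0.91 [262.77 197.77]
rim3_top [489.5 -92.   27. ] 0.76 [384.99  12.08]
rim3_top [ 520.7 -247.3   23.3] 0.24 [254.37 113.96]
rim4_top [ 576.1 -126.2   29.4] 0.94 [385.95 113.68]
rim5_top [ 654.1 -163.1   28.7] 0.87 [380.88 197.08]
```

View pics/w1.png

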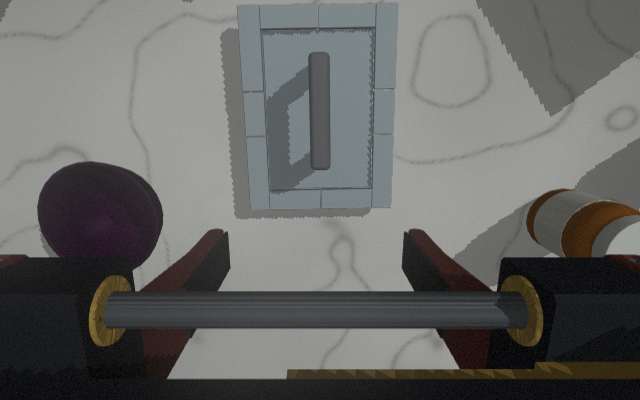

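The wrist view shows the grey lid with corners at about (237,4), (397,2), (391,207), (249,209) and its handle bar at (319,52)-(319,169). It is clearly the grey lid, upright and clear of everything.

```bash
cat >> h.py <<'E'
from scipy.optimize import least_squares
def X(p,P,z):
    c,q=np.cos(p[2]),np.sin(p[2]); P=np.array(P,float)
    return np.c_[p[0]+c*P[:,0]-q*P[:,1],p[1]+q*P[:,0]+c*P[:,1],np.full(len(P),z)]
def fit(obs,p0):
    f=lambda p: np.concatenate([(proj(D,X(p,P,z))-np.array(uv)).ravel() for D,uv,P,z in obs])
    r=least_squares(f,p0); return r.x,r.fun.reshape(-1,2)
E
python3 - <<'E'
from h import *
np.set_printoptions(precision=3,suppress=True)
d=viewer.get_image('wrist')
o=[(237,4),(397,2),(391,207),(249,209)]
# image up=-x lid
C=[(-100,-76),(-100,76),(100,76),(100,-76)]
h=[(319.5,52),(319.5,169)]
print(fit([(d,o,C,29)],[550,-190,-.42]))
print(fit([(d,h,[(-50,0),(50,0)],79)],[550,-190,-.42]))
print(fit([(d,o,C,29),(d,h,[(-50,0),(50,0)],79)],[550,-190,-.42]))
o=readout.get_obs();print(o['ee_pos'],cv2.Rodrigues(np.array(o['orientation']))[0][:,1])
E
```

```text
(array([ 547.489, -184.922,   -0.416]), array([[-1.251, -0.192],
       [ 1.584, -1.012],
       [-0.58 ,  0.841],
       [ 0.192,  0.918]]))
(array([ 547.911, -184.604,   -0.428]), array([[-0.004, -1.251],
       [ 0.004,  1.476]]))
(array([ 547.662, -184.783,   -0.417]), array([[-0.922, -0.175],
       [ 1.904, -0.797],
       [-0.503,  1.005],
       [ 0.276,  0.934],
       [-1.016, -1.441],
       [ 0.344,  1.303]]))
[ 608.083 -215.516  404.709] [0.417 0.909 0.   ]
```

Emit:
apply_moves([
  [[-0.03, 0.015, -0.03, 0.007], [-0.06, 0.03, -0.06, 0.007], [-0.06, 0.03, -0.1, 0.007], [-0.06, 0.03, -0.14, 0.007], [-0.06, 0.03, -0.17, 0.007], [-0.06, 0.03, -0.17, 0.007]],
])

```text
t: 4.05
ee_pos: [547.2, -185.5, 232.8]
orientation: [0.333, 1.55, -0.332]
ft_force: [0.4, 0.0, 0.7]
width: 88.1
```

Emit:
apply_moves([
  [[0, 0, 0, 0], [0, 0, 0, 0], [0, 0, 0, 0], [0, 0, 0, 0]],
], gripper=0.005)

```text
t: 4.55
ee_pos: [548.1, -186.0, 235.3]
orientation: [0.332, 1.544, -0.333]
ft_force: [0.1, -0.3, 0.8]
width: 51.1
```

Emit:
apply_moves([
  [[0, 0, 0, 0], [0, 0, 0, 0], [0, 0, 0, 0], [0, 0, 0, 0], [0, 0, 0, 0], [0, 0, 0, 0]],
])

```text
t: 5.3
ee_pos: [547.9, -186.0, 234.6]
orientation: [0.332, 1.545, -0.333]
ft_force: [-0.0, -1.1, -1.0]
width: 17.9
```

Emit:
apply_moves([
  [[0, 0, 0.03, 0], [0, 0, 0.07, 0], [0, 0, 0.11, 0], [0, 0, 0.15, 0], [0, 0, 0.18, 0], [0, 0, 0.19, 0], [0, 0, 0.19, 0]],
])

```text
t: 6.18
ee_pos: [547.7, -185.8, 424.1]
orientation: [0.333, 1.546, -0.332]
ft_force: [-0.8, -0.8, -6.4]
width: 17.7
```

```bash
python3 - <<'E'
from h import *
np.set_printoptions(precision=2,suppress=True)
d=img('scene','s2.png');s=img('side','d2.png'); 
a=cv2.imread('pics/d2.png'); p=proj(s,[518,206,110])[0].astype(int); print(p)
x0,y0=p[0]-50,p[1]-40; print(x0,y0)
cv2.imwrite('pics/d2c.png',cv2.resize(a[y0:y0+75,x0:x0+100],None,fx=8,fy=8,interpolation=2))
a=cv2.imread('pics/s2.png'); cv2.imwrite('pics/s2c.png',cv2.resize(a[225:310,375:475],None,fx=7,fy=7,interpolation=2))
for c in ['scene','side']:
    for r in models.place_of(c,'tub_mouth')+models.place_of(c,'tub'): print(c,np.array(r['position']),round(r['conf'],2))
E
```

```text
[371 135]
321 95
scene [518.8 208.6 111.4] 0.93
scene [520.2 210.   -2.8] 0.7
side [513.8 203.3 110.3] 0.67
side [489.8 -89.9 216.4] 0.2
side [520.2 204.6  -2.1] 0.84
```

View pics/d2c.png

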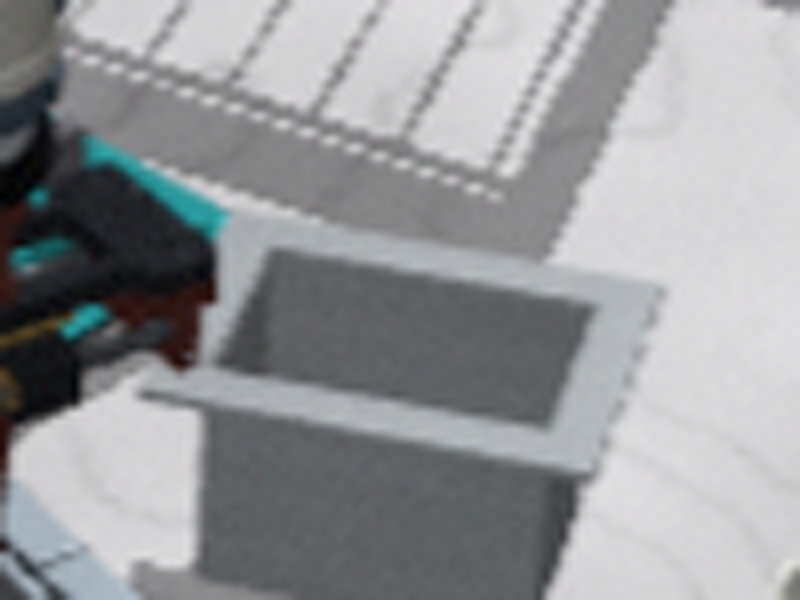

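View pics/s2c.png

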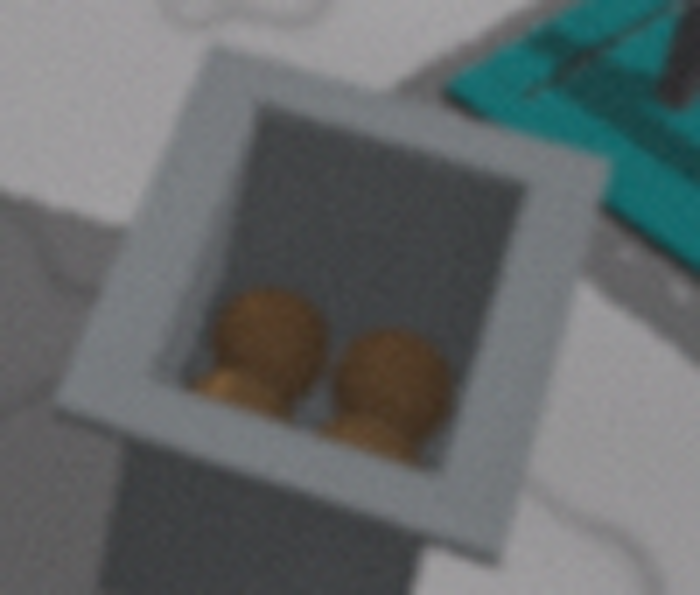

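View pics/d2.png

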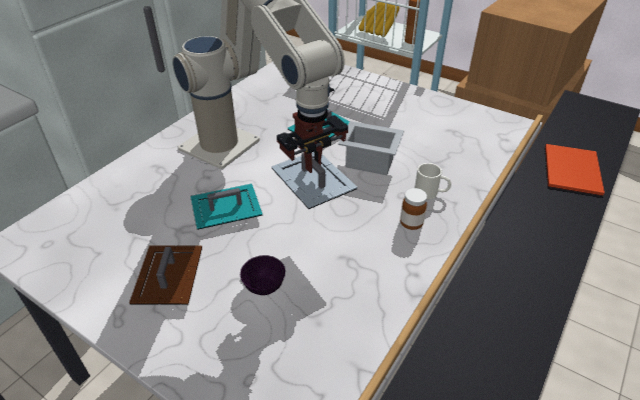

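```bash
python3 - <<'E'
from h import *
np.set_printoptions(precision=3,suppress=True)
d=viewer.get_image('scene');s=viewer.get_image('side');w=viewer.get_image('wrist')
so=np.array([(210,47),(608,158),(495,558),(60,400)])/7+[375,225]
si=np.array([(258,103),(523,183),(437,470),(150,375)])/7+[375,225]
Q=np.array([(-1,-1),(-1,1),(1,1),(1,-1)])
do=np.array([(140,388),(230,212),(663,287),(597,470)])/8+[321,95]
di=np.array([(215,368),(270,250),(590,303),(550,428)])/8+[321,95]
S=[(d,so,Q*[96,72],110),(d,si,Q*[72,48],110)]
D=[(s,do,Q*[96,72],110),(s,di,Q*[72,48],110)]
for n,o in [('sc',S),('si',D),('both',S+D)]:
    r=fit(o,[518,206,.27]); print(n,r[0],np.abs(r[1]).max())
    print(r[1].T)
o=readout.get_obs();print(o['t'],o['ee_pos'],o['ft_force'])
cv2.imwrite('pics/w3.png',w['color'][:,:,::-1])
E
```

```text
sc [516.943 205.7     0.266] 1.2247251854922183
[[-0.093  0.266  0.886 -1.225 -0.13   0.678  0.396 -0.779]
 [-1.132  0.029 -0.213  0.474 -0.493 -0.237  0.716  0.181]]
si [521.313 201.297   0.277] 0.9611014564443394
[[-0.324 -0.176  0.179  0.177 -0.742 -0.271  0.961  0.187]
 [ 0.36  -0.431 -0.655  0.504  0.108 -0.428 -0.047  0.234]]
both [518.22  205.383   0.269] 1.5572165729603284
[[-0.589 -0.185  0.634 -1.557 -0.597  0.243  0.107 -1.119 -0.566 -0.115
   0.022 -0.331 -0.967 -0.29   0.773 -0.231]
 [-0.911  0.156  0.046  0.843 -0.271 -0.079  0.975  0.511 -0.698 -1.314
  -1.344 -0.342 -0.894 -1.315 -0.786 -0.61 ]]
6.625 [ 547.971 -185.956  424.166] [ 0.1   -0.381 -4.801]
```

View pics/w3.png

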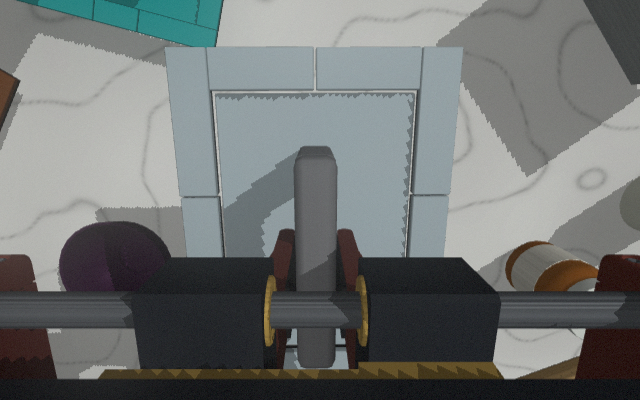

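```bash
python3 - <<'E'
from h import *
np.set_printoptions(precision=3,suppress=True)
d=viewer.get_image('wrist'); z=424.2-235+29
for dz in (-3,0,3):
    P=unproj(d,[(166,48),(462,47)],z+dz); v=P[1]-P[0]; print(np.linalg.norm(v),np.arctan2(v[1],v[0])-np.pi/2)
    m=P.mean(0); a=np.arctan2(v[1],v[0])-np.pi/2; print('centre',m[:2]+100*np.array([np.cos(a),np.sin(a)]))
C=[(-100,-76),(-100,76)]; print(fit([(d,[(166,48),(462,47)],C,z),(d,[(316,146)],[(-50,0)],z+50)],[548,-186,-.42]))
print(readout.get_obs()['ee_pos'])
E
```

```text
151.15049367053024 -0.4214985774967739
centre [ 547.693 -186.963]
148.74956890324768 -0.42149857749677366
centre [ 548.179 -187.166]
146.34864413596517 -0.4214985774967739
centre [ 548.665 -187.37 ]
(array([ 546.497, -185.795,   -0.419]), array([[-2.987, -4.128],
       [ 4.38 , -4.902],
       [-1.106,  8.311]]))
[ 547.984 -185.979  424.283]
```

Emit:
apply_moves([
  [[-0.001, 0.015, 0, 0.03], [-0.004, 0.05, 0, 0.09], [-0.007, 0.095, 0, 0.17], [-0.01, 0.14, 0, 0.25], [-0.014, 0.185, 0, 0.33], [-0.017, 0.23, 0, 0.41], [-0.02, 0.275, 0, 0.49], [-0.024, 0.32, 0, 0.57]],
])

```text
t: 7.68
ee_pos: [523.2, 136.2, 424.9]
orientation: [-0.118, 1.567, 0.118]
ft_force: [0.9, -0.5, -4.7]
width: 17.6
```

Emit:
apply_moves([
  [[-0.003, 0.035, 0, 0.06], [-0.004, 0.06, -0.015, 0.1], [-0.005, 0.071, -0.035, 0.121], [-0.005, 0.072, -0.05, 0.121], [-0.005, 0.072, -0.055, 0.121], [-0.005, 0.072, -0.055, 0.121]],
])

```text
t: 8.43
ee_pos: [519.0, 205.6, 369.6]
orientation: [-0.209, 1.561, 0.209]
ft_force: [-0.0, -0.7, -5.4]
width: 17.9
```

```bash
python3 - <<'E'
from h import *
np.set_printoptions(precision=2,suppress=True)
d=img('scene','s3.png');s=img('side','d3.png');w=img('wrist','w4.png') 
a=cv2.imread('pics/d3.png');cv2.imwrite('pics/d3c.png',cv2.resize(a[85:185,310:430],None,fx=6,fy=6,interpolation=2))
a=cv2.imread('pics/s3.png'); cv2.imwrite('pics/s3c.png',cv2.resize(a[210:310,370:490],None,fx=6,fy=6,interpolation=2))
for c in ['scene','side']:
  for l in ['lid','lid_handle']:
    for r in models.place_of(c,l): print(c,l,np.array(r['position']),round(r['conf'],2))
o=readout.get_obs();print(o['t'],o['ee_pos'],o['ft_force'])
E
```

```text
scene lid [ 316.9 -554.9    0. ] 0.97
scene lid [267.1 272.9  -4.5] 0.97
scene lid [518.8 206.6 134.2] 0.78
scene lid [ 263.3 -261.8   -3. ] 0.61
scene lid_handle [515.2 206.3 212.8] 0.93
scene lid_handle [266.1 272.1  69.8] 0.64
scene lid_handle [ 311.5 -553.5   68.4] 0.63
scene lid_handle [ 264.4 -263.8   72.9] 0.59
side lid [ 266.9 -259.3    0.4] 0.93
side lid [ 314.4 -558.1    1.7] 0.93
side lid [523.1 202.8 138.4] 0.87
side lid_handle [ 319.7 -554.4   72.7] 0.75
side lid_handle [ 265.9 -258.8   70.9] 0.59
side lid_handle [518.7 204.7 206.3] 0.57
side lid_handle [271.4 268.3  75.1] 0.57
8.775 [519.12 205.86 370.1 ] [ 0.04 -0.12 -4.95]
```

View pics/d3c.png

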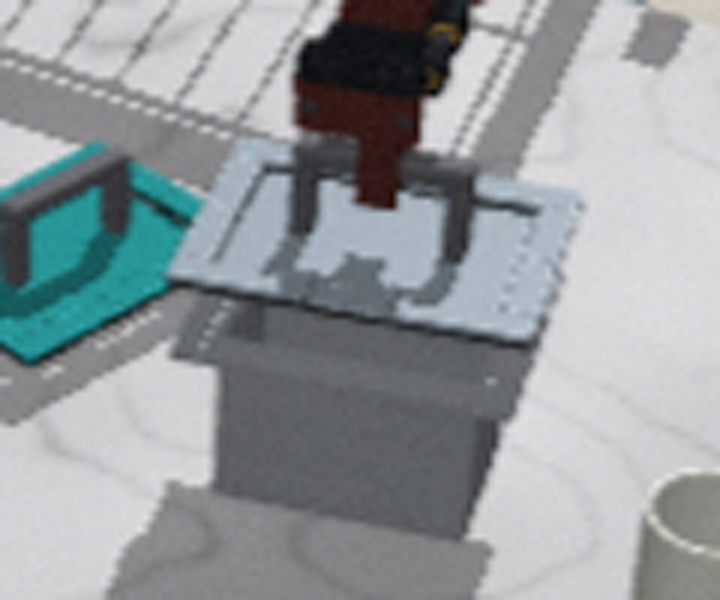

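View pics/s3c.png

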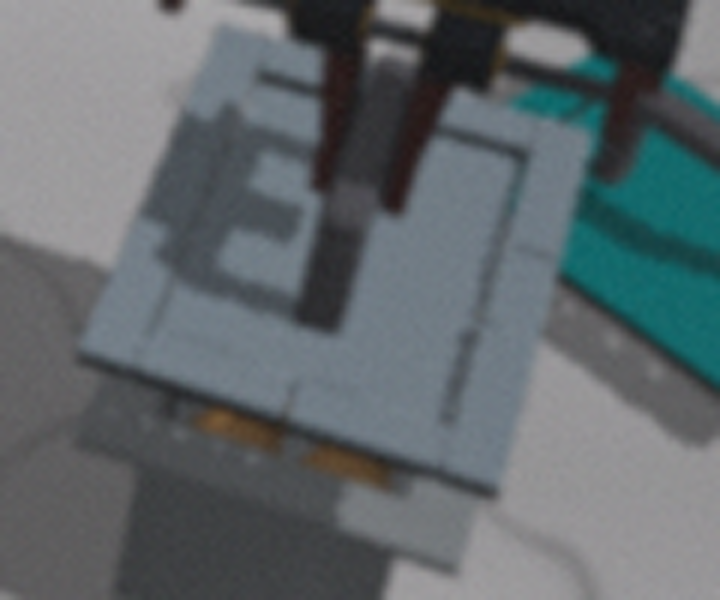

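View pics/w4.png

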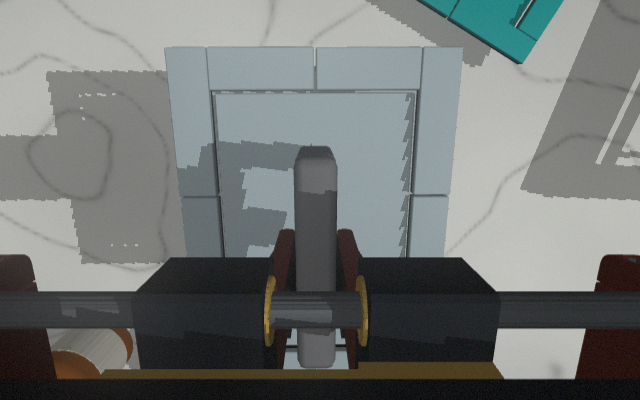

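```bash
python3 - <<'E'
from h import *
np.set_printoptions(precision=3,suppress=True)
d=viewer.get_image('scene');s=viewer.get_image('side')
so=np.array([(222,28),(592,135),(495,485),(83,348)])/6+[370,210]
do=np.array([(170,275),(242,140),(582,193),(530,337)])/6+[310,85]
Q=np.array([(-1,-1),(-1,1),(1,1),(1,-1)])*[100,76]
for z in (158,162,166):
  for n,o in [('sc',[(d,so,Q,z)]),('si',[(s,do,Q,z)]),('both',[(d,so,Q,z),(s,do,Q,z)])]:
    r=fit(o,[518,206,.27]); print(z,n,r[0],np.abs(r[1]).max(),(r[1]**2).mean())
E
```

```text
158 sc [514.709 205.161   0.265] 0.9200902321454123 0.20652397475698875
158 si [520.05  207.65    0.275] 0.835114488849996 0.2928827341207185
158 both [517.437 206.235   0.267] 1.6987404039347211 0.6754483725532692
162 sc [518.626 206.447   0.265] 1.1768616763577597 0.3804258869685471
162 si [522.741 202.202   0.275] 0.9245536851018414 0.4043748923197864
162 both [519.804 206.182   0.268] 1.7576799025362533 0.6347424711746855
166 sc [522.541 207.732   0.265] 1.4365242542241958 0.6211873470079536
166 si [525.432 196.754   0.275] 1.014911081594832 0.537646950450567
166 both [522.168 206.136   0.268] 2.561152099898308 1.4425541557944688
```

Emit:
apply_moves([
  [[-0.001, -0.0005, -0.008, 0], [-0.001, -0.0005, -0.016, 0], [-0.001, -0.0005, -0.022, 0], [-0.001, -0.0005, -0.028, 0], [-0.001, -0.0005, -0.033, 0], [-0.001, -0.0005, -0.035, 0], [-0.001, -0.0005, -0.035, 0]],
])

```text
t: 9.75
ee_pos: [518.0, 205.5, 334.6]
orientation: [-0.21, 1.561, 0.21]
ft_force: [-0.2, 0.1, -5.6]
width: 17.9
```

Emit:
apply_moves([
  [[0, 0, -0.001, 0], [0, 0, -0.002, 0], [0, 0, -0.003, 0], [0, 0, -0.004, 0], [0, 0, -0.0045, 0]],
])

```text
t: 10.38
ee_pos: [518.0, 205.4, 330.5]
orientation: [-0.21, 1.561, 0.21]
ft_force: [-2.5, -3.1, 1.8]
width: 18.1
```

Emit:
apply_moves([
  [[0, 0, 0, 0], [0, 0, 0, 0], [0, 0, 0, 0], [0, 0, 0, 0], [0, 0, 0, 0]],
], gripper=0.06)

```text
t: 11.0
ee_pos: [518.0, 205.5, 330.2]
orientation: [-0.21, 1.56, 0.21]
ft_force: [0.1, -0.6, 0.3]
width: 59.4
```

Emit:
apply_moves([
  [[0, 0, 0.03, 0], [0, 0, 0.07, 0], [0, 0, 0.11, 0], [0.02, 0.02, 0.15, 0], [0.046, 0.03, 0.18, 0], [0.064, 0.018, 0.19, 0], [0.064, 0.018, 0.19, 0]],
])

```text
t: 11.88
ee_pos: [582.7, 223.2, 520.7]
orientation: [-0.209, 1.559, 0.209]
ft_force: [-0.7, -0.2, 0.2]
width: 60.2
```

```bash
python3 - <<'E'
from h import *
np.set_printoptions(precision=2,suppress=True)
d=img('scene','s5.png');s=img('side','d5.png');w=img('wrist','w5.png') 
a=cv2.imread('pics/d5.png');cv2.imwrite('pics/d5c.png',cv2.resize(a[85:185,310:430],None,fx=6,fy=6,interpolation=2))
for c in ['scene','wrist']:
  for l in ['lid']+[f'rim{i}_top' for i in range(6)]:
    for r in models.place_of(c,l):
      if r['position'][1]>80 and r['position'][0]>380: print(c,l,np.array(r['position']),round(r['conf'],2))
o=readout.get_obs();print(o['t'],o['ee_pos'],o['ft_force'],o['qpos'])
E
```

```text
scene lid [519.5 203.7  97.4] 0.59
scene rim0_top [454.8 117.6 122.5] 0.53
scene rim1_top [533.2 147.7 122.8] 0.58
scene rim2_top [618.6 160.7 123.8] 0.77
scene rim3_top [415.2 242.6 121.9] 0.87
scene rim4_top [500.8 267.7 116.4] 0.64
scene rim4_top [519.8 208.7  -0.7] 0.19
scene rim5_top [586.6 291.5 126. ] 0.79
wrist lid [518.5 204.4  91.8] 0.86
wrist rim0_top [447.  121.  124.8] 0.66
wrist rim1_top [536.  144.  122.5] 0.67
wrist rim2_top [619.9 168.  121.7] 0.89
wrist rim2_top [748.4 170.5   4.9] 0.36
wrist rim3_top [413.8 242.5 123.2] 0.61
wrist rim4_top [498.8 265.8 122.9] 0.68
wrist rim4_top [414.8 242.6 123.7] 0.35
wrist rim5_top [584.2 292.  124.2] 0.88
wrist rim5_top [518.7 202.  162.5] 0.29
wrist rim5_top [623.  167.  120.4] 0.17
12.725 [582.   223.53 520.2 ] [0.35 0.67 0.44] [ 0.35  0.32  1.52 -0.    1.31 -1.49]
```

View pics/d5c.png

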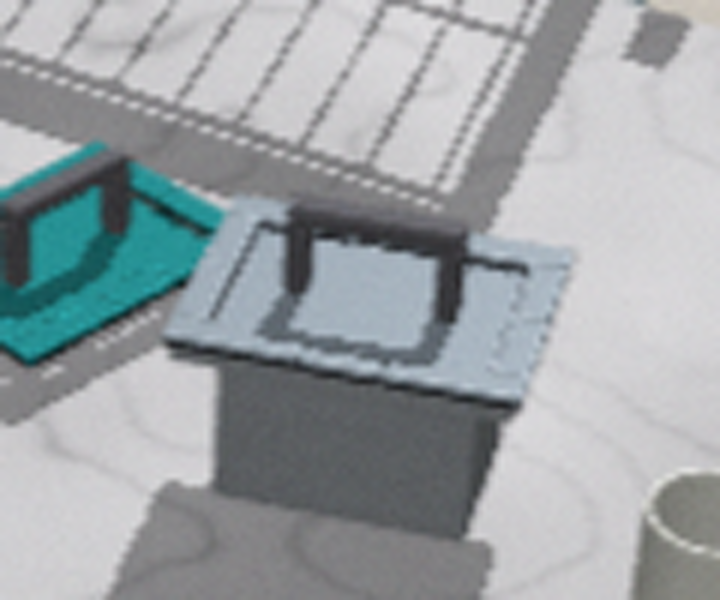

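View pics/w5.png

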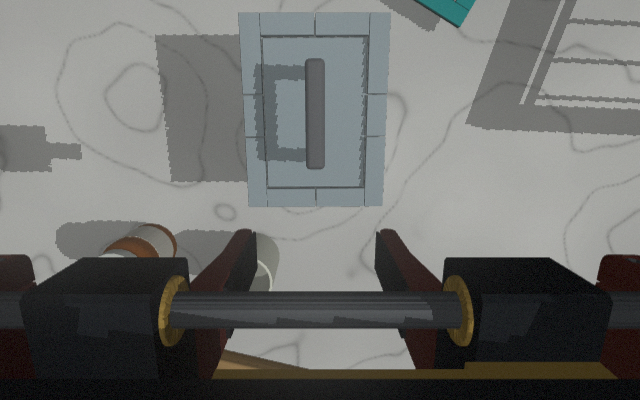

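```bash
python3 - <<'E'
from h import *
np.set_printoptions(precision=3,suppress=True)
d=viewer.get_image('wrist');s=viewer.get_image('side')
Q=np.array([(-1,-1),(-1,1),(1,1),(1,-1)])*[100,76]
w=fit([(d,[(238,12),(390.5,12),(382.5,206),(249,207)],Q,125)],[518,206,.27]);print(w)
do=np.array([(165,343),(240,198),(578,252),(520,402)])/6+[310,85]
print(fit([(s,do,Q,125)],[518,206,.27]))
p=np.array([518.0,205.0,.27])
pts={'0':(-88,-66),'1':(0,-68),'2':(88,-66),'3':(-88,66),'4':(0,68),'5':(88,66)}
o=readout.get_obs(); print(o['ee_pos'],o['t'])
for k,v in pts.items(): print(k,X(p,[v],118)[0])
E
```

```text
(array([519.327, 205.465,   0.272]), array([[-0.31 ,  0.341],
       [ 0.634, -0.649],
       [ 0.128,  0.383],
       [-0.499,  0.114]]))
(array([525.428, 196.527,   0.27 ]), array([[-0.538, -0.643],
       [-0.57 , -0.478],
       [ 0.179,  0.238],
       [ 0.87 ,  0.647]]))
[581.985 223.512 520.194] 12.825
0 [450.792 117.919 118.   ]
1 [536.138 139.464 118.   ]
2 [620.416 164.863 118.   ]
3 [415.584 245.137 118.   ]
4 [499.862 270.536 118.   ]
5 [585.208 292.081 118.   ]
```

Emit:
apply_moves([
  [[0.002, 0.03, 0, 0], [0.0032, 0.06, -0.04, 0], [0.0032, 0.0686, -0.08, 0], [0.0032, 0.0686, -0.12, 0], [0.0032, 0.0686, -0.16, 0], [0.0032, 0.0686, -0.18, 0], [0.0032, 0.0686, -0.185, 0], [0.0032, 0.0686, -0.185, 0]],
], gripper=0)

```text
t: 13.82
ee_pos: [585.7, 292.3, 336.1]
orientation: [-0.209, 1.559, 0.21]
ft_force: [0.2, -0.8, 0.3]
width: 0.6
```

```bash
python3 - <<'E'
from h import *
np.set_printoptions(precision=2,suppress=True)
w=img('wrist','w6.png')
s=img('scene');cv2.imwrite('pics/s6c.png',cv2.resize(s['color'][190:320,360:500,::-1],None,fx=5,fy=5)[:600])
o=readout.get_obs();print(o['t'],o['ee_pos'],o['ft_force'],o['width'])
E
```

```text
13.925 [585.74 292.34 336.82] [ 0.43  0.19 -0.35] 0.5260016331481372
```

View pics/w6.png

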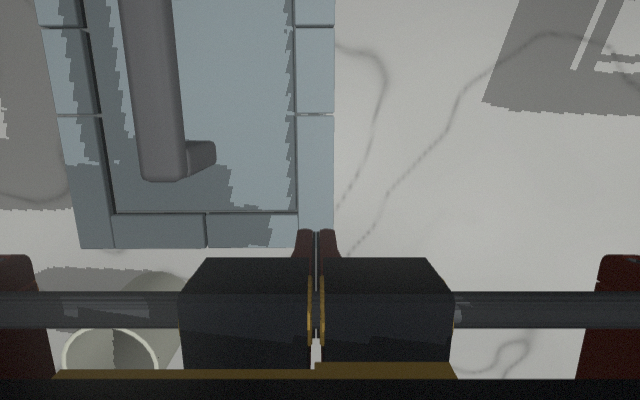

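View pics/s6c.png

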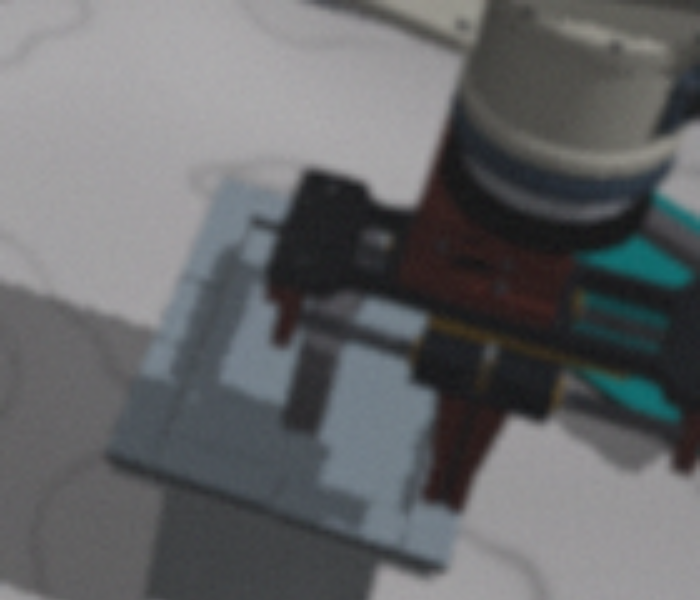

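Emit:
apply_moves([
  [[0, 0, -0.012, 0], [0, 0, -0.022, 0], [0, 0, -0.028, 0], [0, 0, -0.031, 0], [0, 0, -0.033, 0], [0, 0, -0.034, 0], [0, 0, -0.034, 0]],
])

```text
t: 14.8
ee_pos: [585.0, 292.0, 301.6]
orientation: [-0.21, 1.562, 0.209]
ft_force: [-2.8, -1.3, 5.9]
width: 0.7
```

Emit:
apply_moves([
  [[0, 0, -0.001, 0], [0, 0, -0.002, 0], [0, 0, -0.003, 0], [0, 0, -0.003, 0]],
])

```text
t: 15.3
ee_pos: [585.0, 292.0, 300.3]
orientation: [-0.21, 1.561, 0.21]
ft_force: [-7.7, -3.8, 18.2]
width: 0.5
```

Emit:
apply_moves([
  [[0, 0, 0.02, 0], [0.01, -0.036, 0.03, 0], [0.022, -0.08, 0.03, 0], [0.0325, -0.118, 0.03, 0], [0.0355, -0.1275, 0.025, 0], [0.0355, -0.1275, 0.016, 0], [0.0355, -0.1275, 0.01, 0]],
])

```text
t: 16.18
ee_pos: [620.3, 165.6, 307.3]
orientation: [-0.21, 1.562, 0.211]
ft_force: [0.7, 0.0, 0.7]
width: 0.3
```

Emit:
apply_moves([
  [[0, 0, -0.002, 0], [0, 0, -0.005, 0], [0, 0, -0.007, 0], [0, 0, -0.009, 0], [0, 0, -0.01, 0], [0, 0, -0.0105, 0], [0, 0, -0.0105, 0]],
])

```text
t: 17.05
ee_pos: [620.2, 165.7, 300.2]
orientation: [-0.211, 1.561, 0.211]
ft_force: [-9.1, -0.9, 21.7]
width: 0.4
```

Emit:
apply_moves([
  [[0, 0, 0.015, 0], [-0.02, -0.006, 0.025, 0], [-0.055, -0.016, 0.025, 0], [-0.08, -0.024, 0.025, 0], [-0.0845, -0.0255, 0.02, 0], [-0.0845, -0.0255, 0.014, 0], [-0.0845, -0.0255, 0.01, 0]],
])

```text
t: 17.92
ee_pos: [537.1, 139.5, 307.2]
orientation: [-0.21, 1.56, 0.21]
ft_force: [0.3, 0.1, -0.1]
width: 0.2
```

Emit:
apply_moves([
  [[0, 0, -0.002, 0], [0, 0, -0.005, 0], [0, 0, -0.007, 0], [0, 0, -0.009, 0], [0, 0, -0.01, 0], [0, 0, -0.01, 0]],
])

```text
t: 18.68
ee_pos: [536.8, 139.3, 300.2]
orientation: [-0.209, 1.559, 0.21]
ft_force: [-8.5, -2.1, 26.6]
width: 0.7
```

Next rim0: shift (-85.5, -21.5) from rim1.

Emit:
apply_moves([
  [[0, 0, 0.015, 0], [-0.02, -0.005, 0.025, 0], [-0.055, -0.014, 0.025, 0], [-0.08, -0.02, 0.025, 0], [-0.0855, -0.0215, 0.02, 0], [-0.0855, -0.0215, 0.014, 0], [-0.0855, -0.0215, 0.01, 0]],
])

```text
t: 19.55
ee_pos: [451.7, 117.9, 307.2]
orientation: [-0.21, 1.56, 0.21]
ft_force: [0.1, 0.2, -0.1]
width: 0.3
```

Emit:
apply_moves([
  [[0, 0, -0.002, 0], [0, 0, -0.005, 0], [0, 0, -0.007, 0], [0, 0, -0.009, 0], [0, 0, -0.01, 0], [0, 0, -0.01, 0]],
])

```text
t: 20.3
ee_pos: [451.7, 117.8, 300.1]
orientation: [-0.21, 1.559, 0.21]
ft_force: [-9.9, -2.9, 35.6]
width: 0.6
```

Emit:
apply_moves([
  [[0, 0, 0.02, 0], [-0.01, 0.036, 0.03, 0], [-0.022, 0.08, 0.03, 0], [-0.0325, 0.118, 0.03, 0], [-0.0355, 0.1275, 0.025, 0], [-0.0355, 0.1275, 0.016, 0], [-0.0355, 0.1275, 0.01, 0]],
])

```text
t: 21.18
ee_pos: [415.3, 244.2, 306.6]
orientation: [-0.21, 1.562, 0.209]
ft_force: [-1.0, -0.3, -1.1]
width: 0.4
```

Emit:
apply_moves([
  [[0, 0, -0.002, 0], [0, 0, -0.004, 0], [0, 0, -0.006, 0], [0, 0, -0.008, 0], [0, 0, -0.0095, 0], [0, 0, -0.0095, 0]],
])

```text
t: 21.92
ee_pos: [415.2, 244.2, 300.1]
orientation: [-0.21, 1.561, 0.208]
ft_force: [-7.5, -5.7, 29.2]
width: 0.7
```

Next rim4: shift (+84.5, +25.5).

Emit:
apply_moves([
  [[0, 0, 0.015, 0], [0.02, 0.006, 0.025, 0], [0.055, 0.016, 0.025, 0], [0.08, 0.024, 0.025, 0], [0.0845, 0.0255, 0.02, 0], [0.0845, 0.0255, 0.014, 0], [0.0845, 0.0255, 0.01, 0]],
])

```text
t: 22.8
ee_pos: [498.6, 270.1, 307.3]
orientation: [-0.21, 1.563, 0.209]
ft_force: [-0.2, 0.4, 0.1]
width: 0.4
```

Emit:
apply_moves([
  [[0, 0, -0.002, 0], [0, 0, -0.005, 0], [0, 0, -0.007, 0], [0, 0, -0.009, 0], [0, 0, -0.0105, 0], [0, 0, -0.0105, 0]],
])

```text
t: 23.55
ee_pos: [499.3, 270.6, 300.2]
orientation: [-0.21, 1.561, 0.21]
ft_force: [-8.2, -4.3, 24.9]
width: 0.3
```

Emit:
apply_moves([
  [[0, 0, 0.02, 0], [0, 0, 0.05, 0], [0, 0, 0.09, 0], [0.02, -0.01, 0.13, 0], [0.05, -0.03, 0.17, 0], [0.08, -0.047, 0.2, 0], [0.08, -0.047, 0.2, 0]],
])

```text
t: 24.42
ee_pos: [581.2, 222.7, 500.3]
orientation: [-0.207, 1.555, 0.209]
ft_force: [0.0, 1.3, -0.9]
width: 0.9
```

```bash
python3 - <<'E'
from h import *
np.set_printoptions(precision=2,suppress=True)
w=img('wrist','w7.png');s=img('side','d7.png');d=img('scene','s7.png')
cv2.imwrite('pics/d7c.png',cv2.resize(s['color'][95:180,320:420,::-1],None,fx=7,fy=7,interpolation=2))
cv2.imwrite('pics/s7c.png',cv2.resize(d['color'][210:310,370:490,::-1],None,fx=6,fy=6,interpolation=2))
for c in ['wrist','side','scene']:
  for i in range(6):
    for r in models.place_of(c,f'rim{i}_top'):
      if r['conf']>.3 and r['position'][1]>80 and r['position'][0]>380: print(c,i,np.array(r['position']),round(r['conf'],2))
o=readout.get_obs();print(o['t'],o['ee_pos'],o['ft_force'])
E
```

```text
wrist 0 [452.4 122.3 119.3] 0.78
wrist 1 [533.6 141.9 115.6] 0.57
wrist 1 [450.5 121.7 118.7] 0.55
wrist 2 [621.1 170.4 119.5] 0.63
wrist 2 [517.6 205.  170.1] 0.31
wrist 3 [414.6 243.1 115.7] 0.65
wrist 4 [500.4 268.2 117.8] 0.69
wrist 4 [620.6 166.7 117.7] 0.55
wrist 5 [583.1 290.1 119.1] 0.95
wrist 5 [619.5 166.4 115.5] 0.64
side 0 [452.3 121.  119.2] 0.45
side 1 [536.2 143.1 117.5] 0.59
side 1 [520.2 201.   99.4] 0.41
side 3 [415.1 240.6 119.2] 0.56
side 5 [586.3 294.2 114.5] 0.71
scene 0 [454.7 119.  116.5] 0.6
scene 1 [536.1 141.4 120.3] 0.49
scene 2 [617.7 164.5 119.8] 0.61
scene 3 [414.7 242.6 116.2] 0.69
scene 3 [587.8 293.5 120.4] 0.4
scene 4 [496.4 269.9 115.8] 0.67
scene 5 [582.4 290.2 118.7] 0.82
25.475 [579.7  223.6  497.67] [0.91 0.25 0.51]
```

View pics/w7.png

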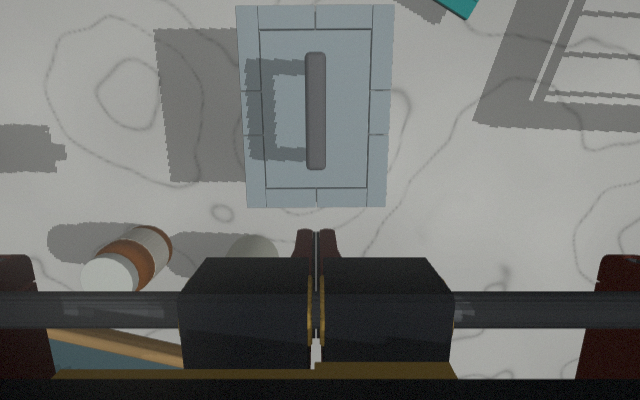

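View pics/d7c.png

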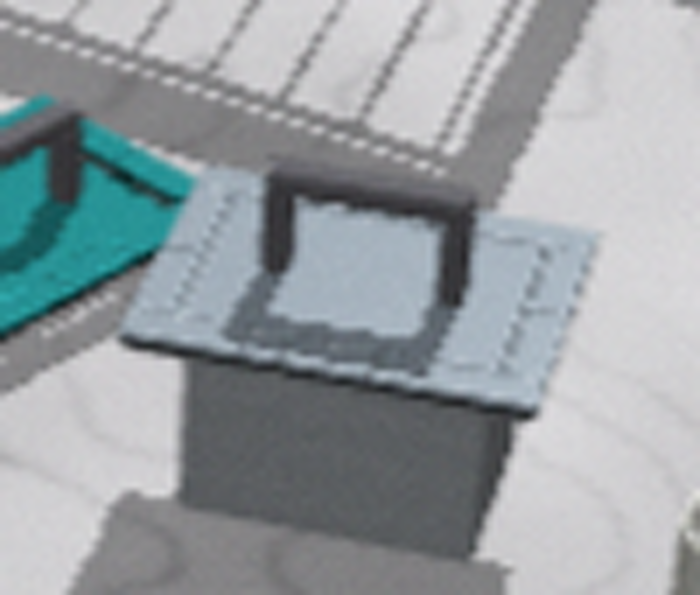

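View pics/s7c.png

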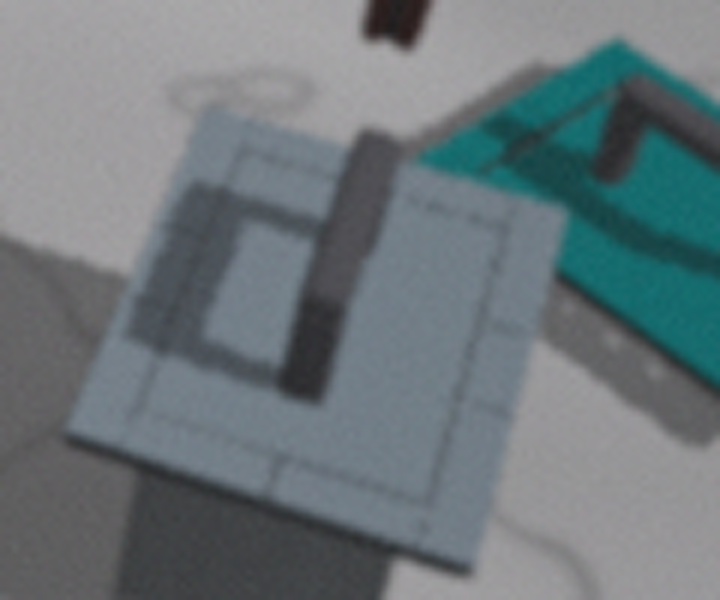

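All sections look flush. Rim5 had the lowest final force (18 N), so I'll re-press it a few mm further out, clear of the centre panel, to confirm.

Emit:
apply_moves([
  [[0.003, 0.04, -0.02, 0], [0.0047, 0.0714, -0.06, 0], [0.0047, 0.0714, -0.11, 0], [0.0047, 0.0714, -0.16, 0], [0.0047, 0.0714, -0.185, 0], [0.0047, 0.0714, -0.194, 0], [0.0047, 0.0714, -0.197, 0], [0.0047, 0.0714, -0.197, 0]],
])

```text
t: 26.48
ee_pos: [584.8, 295.2, 301.9]
orientation: [-0.209, 1.559, 0.21]
ft_force: [-0.6, -0.5, 0.5]
width: 0.8
```

Emit:
apply_moves([
  [[0, 0, -0.001, 0], [0, 0, -0.002, 0], [0, 0, -0.003, 0], [0, 0, -0.0035, 0], [0, 0, -0.0035, 0]],
])

```text
t: 27.1
ee_pos: [584.8, 295.2, 300.3]
orientation: [-0.209, 1.558, 0.21]
ft_force: [-4.5, -3.0, 17.6]
width: 0.4
```

Emit:
apply_moves([
  [[0, 0, -0.001, 0], [0, 0, -0.0015, 0], [0, 0, -0.0015, 0]],
])

```text
t: 27.48
ee_pos: [584.7, 295.2, 300.1]
orientation: [-0.209, 1.558, 0.21]
ft_force: [-8.7, -3.7, 27.2]
width: 0.3
```

Emit:
apply_moves([
  [[0, 0, 0.02, 0], [0, 0, 0.05, 0], [0, 0, 0.09, 0], [0, -0.03, 0.13, 0], [0, -0.07, 0.17, 0], [0, -0.073, 0.2, 0], [0, -0.073, 0.2, 0]],
])

```text
t: 28.35
ee_pos: [584.8, 221.6, 499.1]
orientation: [-0.208, 1.555, 0.21]
ft_force: [-0.5, 0.2, -0.5]
width: 0.0
```

```bash
python3 - <<'E'
from h import *
np.set_printoptions(precision=2,suppress=True)
d=img('wrist','w8.png'); s=img('scene','s8.png')
print(readout.get_obs()['t'],readout.get_obs()['qvel'])
cv2.imwrite('pics/w8c.png',cv2.resize(d['color'][0:220,200:430,::-1],None,fx=2.7,fy=2.7,interpolation=2))
for l in ['bowl','jar','mug']: print(l,[ (np.array(r['position']),round(r['conf'],2)) for r in models.place_of('scene',l)][:1])
E
```

```text
28.45 [ 0.01  0.02  0.02  0.    0.   -0.  ]
bowl [(array([ 552. , -426.1,   -3.6]), 0.64)]
jar [(array([767.6,  15.5,  -4.4]), 0.89)]
mug [(array([751.3, 171.4,  -0.6]), 0.88)]
```

View pics/w8c.png

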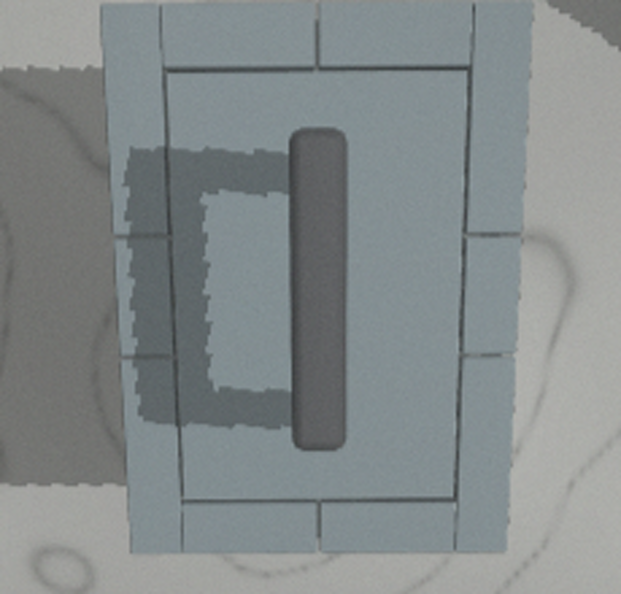

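The close crop shows the rim flush with the centre panel all the way round. The gap lines are thin and even, with no raised-step shadows. Bowl, jar and mug are where they were, and the gripper is clear.

```bash
python3 -c "
from h import *
print(workorder.close_job())"
```

```text
the job is handed in; nothing more can be done
None
```

I put the grey lid on the tub, seated its plug in the mouth, and let go. I then pressed all six rim sections home with the closed fingers and handed the job in at about 28.5 s.

- **Rim sections:** every section stopped with the fingertips at 118.1–118.3 mm, where 118 mm is flush with the centre panel. Final forces were 22–36 N, well above the 7 N a section takes to move. Section 5 only reached 18 N at first, so I pressed it again further out, clear of the panel; it stopped at the same height at 27 N.
- **Last pictures:** the side, scene and wrist views after pressing show the rim flush all the way round, with no raised steps.
- **Bystanders:** bowl, jar and mug were where they started, within the 4 mm the networks are good to. The gripper was clear of everything at hand-in.
- **Disagreement:** while the lid was raised, the side camera alone put it about 6–9 mm from the wrist camera's position. I took that as calibration and corner-picking error and went by the wrist view. The lid went in freely and the presses landed where expected.

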